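Hang the styptic tube on the rail and set its lid a quarter turn off the stop

ROBOT

A 7-joint arm with a two-finger parallel gripper is mounted at the origin on the work surface. World frame = base frame: x ahead of the robot, y to its left, z up, the work surface at z = 0. Lengths are in m, angles in rad, forces in N, time in s.
With the tool pointing down it reaches from about 0.4 to 0.85 m from the base axis. Payload 10.4 kg.
Tool frame: the origin (TCP) lies between the finger pads; the fingertips stand manip.tcp_to_tips ahead of it and the grasp point (between the pads) lies 2 mm behind it (manip.tcp_to_tips is the distance from the TCP to the fingertips, in m); y points along the fingers, z is the direction in which the jaws open and shut, and the axes are right-handed (so a half turn about y gives the same grasp; the last joint's range is limited). The gripper opens to 85 mm and grips with 20 to 120 N. Pads are 22 mm wide; open, the fingers measure 114 mm over their backs; the gripper's body (76 mm by 85 mm) begins 54 mm behind the grasp point. The pads swing forward as they close: fully open they stand 13 mm farther back than shut.
Start: joints at [1.217, 0.332, -0.065, 1.46, 0.022, 1.35, -0.088], TCP at [0.203, -0.591, 0.248] pointing down, gripper open.
Joint ranges: [-2.6, 2.6], [-0.5, 2.12], [-1.47, 1.34], [0.16, 2.42], [-1.27, 4.41], [0.06, 2.06], [-2.6, 2.6]. Speed limits (rad/s): [2.22, 2.22, 2.79, 2.79, 3.14, 3.14, 3.14].

INTERFACE

Orientations are given as a unit quaternion [x, y, z, w].
In Python, from workcell import manip gives the robot as it stands. The module is installed in compiled form; this text tells all that it offers.
- The arm moves only by the tool move_arm, never from a script. Its argument "increments" is a list of rows, each an object with "offset": the shift along the tool's x, y, z in m, a list of three; "yaw": the turn about the tool's y in degrees; "jaw": the closure in counts, from 0 (fully open) to 255 (shut). In form: [{"offset": [tx, ty, tz], "yaw": yaw, "jaw": jaw}, ...]. A call has 1 to 10 rows; each row is the pose to reach, as a shift and turn from the pose measured when the call began, along the tool's axes at that moment; what a row does not reach only later rows make up. A row lasts 1/12 s, in which the tool goes at most 41.7 mm and 7.16 degrees, less where a joint would pass 70% of its speed; a pose out of reach is approached as far as the arm can. A call with a gripper value outside its range is refused whole. The fingers move at their own pace and stop on an object; "squeeze" is the grip in N (left out, the last holds). Time passes only in rows, so rows that repeat a pose let the fingers close. It gives the time, the measured TCP pose, the force and the opening at its end, in the units of the state.
- manip.get_obs(): the state, without advancing time (a new reading comes with each control period).
- manip.camera(name): name is "scene" or "side" or "wrist"; returns a dict with "pixels" (480x640x3 uint8, red, green, blue), "depth" (480x640 float32, m along the optical axis (not along the pixel's ray), 0 where there is no reading), "intrinsics" (3x3 intrinsics, pixels), "R" (3x3) and "t" (3): a world point X has camera coordinates R X + t; the wrist camera has in their place "mount" (4x4, takes a point from camera to tool coordinates, whose origin is the TCP and whose axes are the tool frame's). Camera axes: x right, y down, z forward; pixel columns grow to the right and rows downward; lengths in m; the calibration is good to about 2 mm. The wrist camera is an equidistant fisheye: a pixel r from the principal point sees the ray r / f radians off the axis. A picture is of the moment at which its call begins: read the wrist's pose just before it.
- manip.hand_in(): hands the job in, once; it reports no verdict.
Trained networks look in a picture, given as the dict that the camera call returned (one of the last four; its "shot" number tells which), for a name from the list of things; names that differ only in an ending like _2 or _b are one class to them, and where a whole thing is asked for, a point or a joint stands for the part that bears it (a point fixed in the world has none). Each returns a list of dicts, best first, with "confidence" (0 to 1); they miss things now and then, are a little off and sometimes report something else, mostly with a low value. They report only what shows in the picture. A call takes as long as a camera call.
- manip.recognise(picture, query): "bbox" ([left, top, right, bottom] in pixels, round what is visible of it).
- manip.spot_point(picture, query): "centre" ([column, row] in pixels: a listed point, or the origin of a listed thing).
The state is a dict: "clock": time; "joint_pos": joint angles; "joint_velocities": joint speeds; "tau": joint torques, N m; "position": TCP position; "ee_rot": TCP orientation; "ft_force": force on the tool from outside, world axes, zero at the start; "torque": the same for the moment, N m; "grip_width": opening from 0.0 (shut) to 1.0 (fully open).
Only numpy, scipy, OpenCV 4.12 (cv2) and the standard library are available. Lean on these libraries where they do the work, as an engineer would, in place of code of your own. Each camera call takes 0.05 s, during which the arm holds its last target. There are 200 camera calls.

TASK

Hook the blue carrier with the styptic tube over the chrome rail well clear of the green stripe (a hand's breadth, 80 mm, or more away along the rail), then slide it along the rail, without lifting it off, until the tube stands centred over the green stripe. Then screw the tube's lid down clockwise until it bottoms out, back it off a quarter turn so that the damp thread cannot seize, and finish with the lid still held in the gripper, the carrier upright on the rail at the stripe. Do not tip the carrier over or disturb the other things on the counter.

Things in the scene. Friction and masses are not known exactly. Their poses are not given: they have to be found in the camera images.
- lid: knurled dark steel screw lid, 28 mm diameter, 24 mm high, red line on top; origin at its centre (half-way up, on its axis), z up. Below it 40 mm of bare aluminium tube, 24 mm diameter, stand on the carrier's bridge. The lid cannot come off and bears the carrier's weight (0.16 to 0.3 kg in all), so the carrier may be lifted and slid by the lid, gripped in any yaw
- lid_turn (a joint): turn of the lid on the tube in rad: 0 = screwed down to the stop (bottomed out), grows counter-clockwise seen from above (unscrewing) to 4.5 at most; starts between 2.4 and 3.6. The lid rises 0.95 mm per rad. About 0.04 N m of thread friction; it stays where it is left
- saddle (a point): on the blue carrier, underside of its bridge, at the middle: rests on the bar. Carrier: symmetrical inverted U, 60 mm long along its y (to lie along the rail, either way round), bridge 29 mm wide, legs 17 mm apart inside for 33 mm, then flaring to 41 mm apart at the feet (48 mm outside). z up. It starts standing on its feet, 71 mm below this point; lid centre 63 mm above it with the lid at its stop
- mark: green stripe, 20 mm wide along the rail, painted on the bar and across the white base plate below; origin on the top of the bar at the stripe's centre, y along the rail (bar), x level across it, z up
- spare_mark: yellow stripe of the same make, not the goal; origin on the top of the bar at its centre. Green and yellow may be on either half of the rail
- rail: chrome rail stand, fixed: a round bar 12 mm in diameter along its own y, its top 116 mm above the counter, between two posts 185 mm either side of the middle, on a white base plate 70 x 400 x 6 mm. Origin under the plate's centre on the counter, z up; stripes are 70 to 100 mm either side of the middle
- mug: white ceramic mug, 80 mm in diameter, 90 mm high, bystander; origin under its centre
- nail_file: chrome nail file with black handle, 145 mm long along x, lying flat, bystander; origin near its middle, on the counter
- comb: orange comb, 150 x 36 mm, lying flat, bystander; origin near its middle, on the counter
- jar: amber glass jar with black lid, 56 mm in diameter, 50 mm high, bystander; origin under its centre
- bottle: green plastic bottle, 48 mm in diameter, 140 mm high, bystander; origin under its centre

How it is judged:
On the way, in this order (a step that is already met when the one before it is completed fails the run):
1. the carrier is seated on the rail, at least 60 mm from the green stripe (x of saddle in the frame of mark between -0.008 and 0.008 m and z of saddle in the frame of mark between -0.005 and 0.006 m and angle between saddle's own z axis and vertical below 0.2 rad and (y of saddle in the frame of mark above 0.06 m or y of saddle in the frame of mark below -0.06 m) and not (y of saddle in the frame of mark above 0.3 m or y of saddle in the frame of mark below -0.3 m)), for 0.1 s.
2. the carrier, still seated, stands over the green stripe, within 10 mm, its lid not yet screwed down (x of saddle in the frame of mark between -0.008 and 0.008 m and z of saddle in the frame of mark between -0.005 and 0.006 m and angle between saddle's own z axis and vertical below 0.2 rad and y of saddle in the frame of mark between -0.01 and 0.01 m and value of joint lid_turn above 0.5 rad), for 0.2 s.
3. the lid is bottomed out with the carrier at the stripe (x of saddle in the frame of mark between -0.008 and 0.008 m and z of saddle in the frame of mark between -0.005 and 0.006 m and angle between saddle's own z axis and vertical below 0.2 rad and y of saddle in the frame of mark between -0.01 and 0.01 m and value of joint lid_turn below 0.08 rad), for 0.1 s.
At the end, for the whole second after the job is handed in: The fingers still grip the lid (more than 2 N); the lid stands still at a quarter turn off its stop (1.32 to 1.82 rad); the carrier is seated on the rail, upright within 0.15 rad, its middle within 10 mm of the green stripe's centre (x of saddle in the frame of mark between -0.008 and 0.008 m and z of saddle in the frame of mark between -0.005 and 0.006 m and angle between saddle's own z axis and vertical below 0.2 rad and y of saddle in the frame of mark between -0.01 and 0.01 m and value of joint lid_turn between 1.32 and 1.82 rad and velocity of joint lid_turn between -0.1 and 0.1 rad/s and contact force between the fingers and lid above 2 N and angle between saddle's own z axis and vertical below 0.15 rad); the arm keeps its last pose, push and grip.
It fails at once if the carrier is lifted off the bar, or lowered onto it, within 40 mm of the green stripe (horizontal distance between saddle and mark below 0.04 m and z of saddle in the frame of mark between 0.012 and 0.05 m).
It fails at once if the carrier is tipped over (angle between saddle's own z axis and vertical above 0.6 rad).
It fails at once if a bystander is shifted by more than 30 mm (distance of any of mug, nail_file, comb, jar, bottle from where it was at the start of the episode above 0.03 m).
It also fails if it takes over 58 s, if anything falls off the work surface, if the arm or the gripper's body presses on something with over 40 N, if the wrist force passes 120 N, or if a joint passes its speed limit or range.

## Working session

There is one attempt and no reset: what is moved stays moved. The work goes in short steps, Python scripts to look and compute and a tool call to move; the robot and the scene stay as the last step left them, time stands still between calls to the robot, and variables do not carry over. Pictures are saved under pics/ and viewed, about 8 in all and at most 12, crops included, and the job is handed in when it is done.

Besides the shell and the picture viewer there is one more tool, called after "Emit:" as name([rows], argument=value, ...), one row to a line, values as JSON. move_arm: Moves the arm, as the interface text tells. Its arguments: {"type":"object","properties":{"increments":{"type":"array","items":{"type":"object","properties":{"offset":{"type":"array","items":{"type":"number"}},"yaw":{"type":"number"},"jaw":{"type":"number"}}}},"squeeze":{"type":"number"}},"required":["increments"]}

```bash
mkdir -p pics; cat > h.py <<'E'
import numpy as np, cv2
from workcell import manip
from scipy.spatial.transform import Rotation as Rot
def ray3(c,px,depth=None,z=None):
    """world point from pixel for scene/side: by depth or by plane z"""
    K,R,t=map(np.array,(c['intrinsics'],c['R'],c['t']))
    d=np.linalg.inv(K)@np.array([px[0],px[1],1.])
    C=-R.T@t; D=R.T@d
    if depth is None and z is not None: return C+D*(z-C[2])/D[2]
    if depth is None: depth=c['depth'][int(round(px[1])),int(round(px[0]))]
    return C+D*depth
def save(c,n): cv2.imwrite('pics/'+n,np.array(c['pixels'])[:,:,::-1])
E
python3 - <<'E'
from h import *
o=manip.get_obs(); print(o, manip.tcp_to_tips)
cs={}
for n in ('scene','side'):
    c=manip.camera(n); cs[n]=c; save(c,n+'0.png')
    for q in ('lid','saddle','mark','spare_mark','rail','mug','jar','bottle','comb','nail_file'):
        r=manip.spot_point(c,q)[:2]
        for x in r: 
            if x['confidence']>.3: print(n,q,np.round(x['centre'],1),round(x['confidence'],2),np.round(ray3(c,x['centre']),3))
E
```

```text
{'clock': 0.0, 'joint_pos': array([ 1.21737882,  0.33286418, -0.06467733,  1.46094878,  0.02162066,
        1.34988888, -0.08849174]), 'joint_velocities': array([-9.23560321e-04, -1.10478371e-03,  1.71153117e-04,  5.50925409e-05,
        6.55883278e-04,  4.79847305e-04, -1.65940817e-03]), 'tau': array([-1.99908871e-03, -6.25442076e+01,  4.78151988e-02, -3.91605341e+01,
        1.62000605e-02,  9.82896017e-03,  5.40501719e-05]), 'position': array([ 0.2028735 , -0.59078729,  0.2475171 ]), 'ee_rot': array([-0.11654797,  0.69794102, -0.69696832,  0.11631877]), 'ft_force': array([1.2774145 , 0.18675363, 0.79377059]), 'torque': array([0.01697624, 0.02870991, 0.00026469]), 'grip_width': 0.9993410997674093} 0.017
scene lid [301.7 200.7] 0.67 [ 0.466 -0.092  0.148]
scene lid [324.9 319. ] 0.36 [ 0.635 -0.026  0.008]
scene saddle [302.2 221.6] 0.79 [ 0.472 -0.093  0.095]
scene mark [371.1 286.4] 0.82 [0.544 0.055 0.   ]
scene spare_mark [274.2 279.2] 0.88 [ 0.629 -0.114  0.115]
scene rail [324.1 318.1] 0.62 [ 0.633 -0.028  0.007]
scene mug [135.5 267.4] 0.59 [ 0.592 -0.406  0.051]
scene jar [235.9 236.3] 0.68 [ 0.466 -0.241  0.022]
scene comb [503.1 226.6] 0.92 [0.354 0.329 0.006]
scene nail_file [203.8 218.8] 0.64 [ 0.41  -0.333  0.004]
side lid [275.8 247.4] 0.66 [ 0.462 -0.112  0.146]
side saddle [278.4 270.6] 0.76 [ 0.465 -0.106  0.085]
side mark [246.5 198.1] 0.73 [0.36  0.319 0.004]
side mark [356.6 211.2] 0.55 [ 0.66   0.259 -0.002]
side spare_mark [368.6 260.4] 0.75 [0.668 0.037 0.001]
side rail [356.  280.2] 0.95 [ 0.631 -0.039  0.004]
side mug [337. 441.] 0.59 [ 0.561 -0.469  0.062]
side jar [263.9 353. ] 0.96 [ 0.444 -0.278  0.036]
side jar [277.3 269. ] 0.4 [ 0.463 -0.108  0.09 ]
side bottle [351.9 199.7] 0.6 [0.629 0.117 0.117]
side comb [247.5 195. ] 0.9 [0.361 0.337 0.003]
side nail_file [240.9 392.4] 0.76 [ 0.408 -0.338  0.005]
```

View pics/scene0.png

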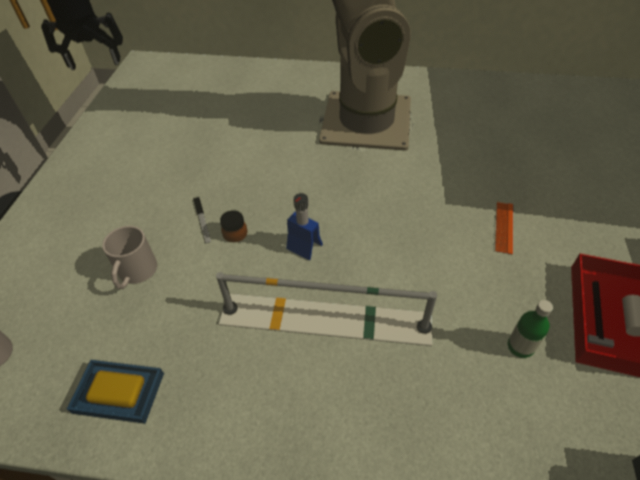

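View pics/side0.png

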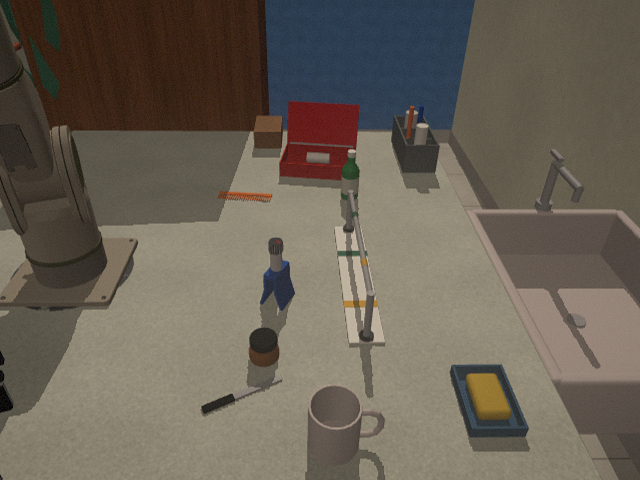

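The scene picture shows green on the bar at (373,291), yellow at (272,281), and the carrier at (302,228) with its lid at (302,200). The side picture agrees: green at (350,253), yellow at (360,303), carrier at (277,285). I'll measure all three with depth and colour.

```bash
python3 - <<'E'
from h import *
allb=[]
for n in ('scene','side'):
    c=manip.camera(n); im=cv2.cvtColor(np.array(c['pixels']),cv2.COLOR_RGB2HSV); d=np.array(c['depth'])
    v,u=np.mgrid[0:480,0:640]
    K,R,t=map(np.array,(c['intrinsics'],c['R'],c['t']))
    P=np.stack([(u-K[0,2])/K[0,0]*d,(v-K[1,2])/K[1,1]*d,d],-1).reshape(-1,3); P=((P-t)@R).reshape(480,640,3)
    H,S,V=im[...,0],im[...,1],im[...,2]
    x,y,z=P[...,0],P[...,1],P[...,2]
    for nm,m in (('green',(H>60)&(H<95)&(S>90)),('yellow',(H>15)&(H<32)&(S>120))):
        m=m&(x>.5)&(x<.75)&(y>-.25)&(y<.2)
        bar=m&(z>.08); pl=m&(z<.03)
        print(n,nm,'bar n',bar.sum(),np.round(P[bar].mean(0),4) if bar.any() else '', 'plate',pl.sum(),np.round(P[pl].mean(0),4))
        if bar.any(): print('  bar px->z.116', np.round(ray3(c,[u[bar].mean(),v[bar].mean()],z=.116),4), 'ztop',np.percentile(z[bar],90).round(4))
        q=P[pl]; L=np.polyfit(q[:,0],q[:,1],1); print('  plate stripe slope dy/dx',L[0].round(4), 'xrange',q[:,0].min().round(3),q[:,0].max().round(3))
    bar=(z>.095)&(z<.13)&(x>.54)&(x<.72)&(y>-.22)&(y<.16)
    q=P[bar]; L=np.polyfit(q[:,1],q[:,0],1); print(n,'bar',bar.sum(),'dx/dy',L.round(4),'y',q[:,1].min(),q[:,1].max(), 'z',np.percentile(z[bar],[5,50,95]).round(3))
    b=(H>100)&(H<130)&(S>110)&(x>.4)&(x<.54)&(y>-.2)&(y<0)&(z>-.01)&(z<.1); allb.append(P[b]); q=P[b]
    print(n,'blue',b.sum(),'z',np.percentile(q[:,2],[1,50,99]).round(3))
    top=q[q[:,2]>.066]; print('  top rect',cv2.minAreaRect(top[:,:2].astype('f4')*1000), top.mean(0).round(4))
    low=q[q[:,2]<.02]; print('  low rect',cv2.minAreaRect(low[:,:2].astype('f4')*1000))
    ld=(z>.12)&(z<.17)&(x>.4)&(x<.54)&(y>-.17)&(y<-.04); print('  lid',ld.sum(),np.median(P[ld],0).round(4),P[ld].max(0).round(4),P[ld].min(0).round(4))
    np.save(n+'_blue.npy',q)
q=np.vstack(allb)
print('both top',cv2.minAreaRect(q[q[:,2]>.069][:,:2].astype('f4')*1000),'low',cv2.minAreaRect(q[q[:,2]<.03][:,:2].astype('f4')*1000))
E
```

```text
scene green bar n 0  plate 0 [nan nan nan]<stdin>:13: RuntimeWarning: Mean of empty slice.
  ret = um.true_divide(
Traceback (most recent call last):
TypeError: expected non-empty vector for x
```

```bash
python3 - <<'E'
from h import *
np.set_printoptions(suppress=True)
allb=[]
for n in ('scene','side'):
    c=manip.camera(n); im=cv2.cvtColor(np.ascontiguousarray(c['pixels']),cv2.COLOR_RGB2HSV); d=np.array(c['depth'])
    if n=='scene': print(im[320,370],im[291,373],im[312,278],ray3(c,(370,320)))
    v,u=np.mgrid[0:480,0:640]
    K,R,t=map(np.array,(c['intrinsics'],c['R'],c['t']))
    P=np.stack([(u-K[0,2])/K[0,0]*d,(v-K[1,2])/K[1,1]*d,d],-1).reshape(-1,3); P=((P-t)@R).reshape(480,640,3)
    H,S,V=[im[...,i].astype(int) for i in range(3)]
    x,y,z=P[...,0],P[...,1],P[...,2]
    for nm,m in (('green',(H>45)&(H<100)&(S>80)),('yellow',(H>12)&(H<35)&(S>120))):
        m=m&(x>.5)&(x<.75)&(y>-.25)&(y<.25)
        for w,mm in (('bar',m&(z>.08)),('plate',m&(z<.03))):
            if mm.sum()<5: print(n,nm,w,mm.sum());continue
            q=P[mm]; print(n,nm,w,mm.sum(),q.mean(0).round(4),'px->z',ray3(c,[u[mm].mean(),v[mm].mean()],z=.114 if w=='bar' else .006).round(4),'dy/dx',np.polyfit(q[:,0],q[:,1],1)[0].round(3),'x',q[:,0].min().round(3),q[:,0].max().round(3))
    bar=(z>.095)&(z<.13)&(x>.54)&(x<.75)&(y>-.22)&(y<.16)
    q=P[bar]; L=np.polyfit(q[:,1],q[:,0],1); print(n,'bar',bar.sum(),'dx/dy',L.round(4),'y',q[:,1].min(),q[:,1].max(), 'z',np.percentile(z[bar],[5,50,95]).round(3))
    b=(H>100)&(H<130)&(S>110)&(x>.4)&(x<.54)&(y>-.2)&(y<0)&(z>-.01)&(z<.1); q=P[b]; allb.append(q)
    print(n,'blue',b.sum(),'z',np.percentile(q[:,2],[1,50,99]).round(3))
    top=q[q[:,2]>.07]; print('  top rect',cv2.minAreaRect(top[:,:2].astype('f4')*1000), top.mean(0).round(4))
    ld=(z>.12)&(z<.17)&(x>.4)&(x<.54)&(y>-.17)&(y<-.04); print('  lid',ld.sum(),np.median(P[ld],0).round(4),P[ld].max(0).round(4),P[ld].min(0).round(4))
q=np.vstack(allb)
print('both top',cv2.minAreaRect(q[q[:,2]>.069][:,:2].astype('f4')*1000),'low',cv2.minAreaRect(q[q[:,2]<.03][:,:2].astype('f4')*1000))
E
```

```text
[56 68 56] [60 81 66] [ 20 211 150] [0.62722054 0.05838129 0.00964225]
scene green bar 15 [0.6315 0.0566 0.1166] px->z [0.6297 0.0566 0.114 ] dy/dx 0.259 x 0.63 0.634
scene green plate 133 [0.6321 0.0572 0.0076] px->z [0.6315 0.0572 0.006 ] dy/dx 0.009 x 0.598 0.661
scene yellow bar 69 [ 0.6354 -0.1185  0.116 ] px->z [ 0.634 -0.119  0.114] dy/dx 0.048 x 0.628 0.64
scene yellow plate 334 [ 0.6325 -0.1188  0.0073] px->z [ 0.632  -0.1191  0.006 ] dy/dx 0.088 x 0.549 0.669
scene bar 1597 dx/dy [-0.016   0.6339] y -0.21754563763075985 0.1598849400873439 z [0.108 0.115 0.118]
scene blue 243 z [0.016 0.083 0.086]
  top rect ((461.9267578125, -94.28242492675781), (58.86091613769531, 28.758087158203125), 64.0932388305664) [ 0.4684 -0.0867  0.0826]
  lid 258 [ 0.4686 -0.0936  0.146 ] [ 0.4775 -0.0811  0.1528] [ 0.4461 -0.1103  0.1202]
side green bar 1
side green plate 0
side yellow bar 37 [ 0.632  -0.1206  0.1148] px->z [ 0.6321 -0.1198  0.114 ] dy/dx -1.959 x 0.627 0.641
side yellow plate 160 [ 0.6282 -0.1179  0.0068] px->z [ 0.6283 -0.117   0.006 ] dy/dx 0.015 x 0.598 0.669
side bar 693 dx/dy [-0.0161  0.6298] y -0.21992217156610888 0.15950814474852942 z [0.104 0.115 0.117]
side blue 87 z [0.006 0.082 0.085]
  top rect ((459.7966613769531, -96.70134735107422), (62.05034255981445, 24.483898162841797), 53.11077880859375) [ 0.4588 -0.1002  0.0827]
  lid 248 [ 0.4602 -0.1041  0.1431] [ 0.4735 -0.0827  0.1518] [ 0.4456 -0.1127  0.12  ]
both top ((461.10626220703125, -95.88677215576172), (62.49755096435547, 28.75552749633789), 63.927913665771484) low ((460.31390380859375, -95.69197082519531), (63.48335266113281, 46.045074462890625), 64.27930450439453)
```

Measured, and consistent with the sizes given:
- The green mark is at (0.631, 0.057, 0.116) and the bar yaws +0.9°.
- The carrier is at (0.461, -0.096), its long axis at 64° in the world, so it needs about +27° of turn. The lid top is at about 0.149.

Next I'll move in and find out how yaw maps to joint 7.

```bash
cat >> h.py <<'E'
def st():
    o=manip.get_obs(); R=Rot.from_quat(o['ee_rot']).as_matrix()
    print('t%.2f pos'%o['clock'],o['position'].round(4),'toolz ang %.1f'%np.degrees(np.arctan2(R[1,2],R[0,2])),'down',R[:,1].round(3),'j',o['joint_pos'].round(3),'F',o['ft_force'].round(1),'M',o['torque'].round(3),'w %.3f'%o['grip_width'])
    return o,R
def to(p):
    o,R=st(); print('offset',(R.T@(np.array(p)-o['position'])).round(4))
E
python3 -c "
from h import *
to([.461,-.096,.25])"
```

```text
t1.25 pos [ 0.203  -0.5911  0.2483] toolz ang -71.0 down [ 0. -0. -1.] j [ 1.217  0.332 -0.065  1.46   0.022  1.35  -0.088] F [ 0.4  0.5 -0.2] M [-0.016  0.003  0.003] w 1.004
offset [-0.4048 -0.0017 -0.3845]
```

Emit:
move_arm([
  {"offset": [-0.405,0,-0.385],"yaw": 0,"jaw": 0},
  {"offset": [-0.405,0,-0.385],"yaw": 0,"jaw": 0},
  {"offset": [-0.405,0,-0.385],"yaw": 0,"jaw": 0},
  {"offset": [-0.405,0,-0.385],"yaw": 0,"jaw": 0},
  {"offset": [-0.405,0,-0.385],"yaw": 0,"jaw": 0},
  {"offset": [-0.405,0,-0.385],"yaw": 0,"jaw": 0},
  {"offset": [-0.405,0,-0.385],"yaw": 0,"jaw": 0},
  {"offset": [-0.405,0,-0.385],"yaw": 0,"jaw": 0},
  {"offset": [-0.405,0,-0.385],"yaw": 0,"jaw": 0},
  {"offset": [-0.405,0,-0.385],"yaw": 0,"jaw": 0},
])

```text
clock: 2.08
position: [0.3959, -0.2196, 0.2487]
ee_rot: [0.116, -0.697, 0.698, -0.117]
ft_force: [1.4, -0.9, -0.8]
grip_width: 0.998
```

```bash
python3 -c "
from h import *
to([.461,-.096,.25])"
```

```text
t2.08 pos [ 0.3959 -0.2196  0.2487] toolz ang -71.1 down [ 0.001 -0.001 -1.   ] j [ 0.826 -0.031 -0.409  1.872 -0.012  1.297 -0.819] F [ 1.4 -0.9 -0.8] M [ 0.026 -0.108  0.009] w 0.998
offset [-0.1017 -0.0014 -0.0958]
```

Emit:
move_arm([
  {"offset": [-0.102,0,-0.096],"yaw": -7,"jaw": 0},
  {"offset": [-0.102,0,-0.096],"yaw": -14,"jaw": 0},
  {"offset": [-0.102,0,-0.096],"yaw": -21,"jaw": 0},
  {"offset": [-0.102,0,-0.096],"yaw": -28,"jaw": 0},
  {"offset": [-0.102,0,-0.096],"yaw": -35,"jaw": 0},
  {"offset": [-0.102,0,-0.096],"yaw": -42,"jaw": 0},
  {"offset": [-0.102,0,-0.096],"yaw": -49,"jaw": 0},
  {"offset": [-0.102,0,-0.096],"yaw": -56,"jaw": 0},
  {"offset": [-0.102,0,-0.096],"yaw": -63,"jaw": 0},
  {"offset": [-0.102,0,-0.096],"yaw": -70,"jaw": 0},
])

```text
clock: 2.92
position: [0.4612, -0.0957, 0.2487]
ee_rot: [0.497, -0.503, 0.504, -0.497]
ft_force: [0.9, -0.8, 0.2]
grip_width: 1.0
```

Emit:
move_arm([
  {"offset": [0,0,0],"yaw": -7,"jaw": 0},
  {"offset": [0,0,0],"yaw": -14,"jaw": 0},
  {"offset": [0,0,0],"yaw": -21,"jaw": 0},
  {"offset": [0,0,0],"yaw": -28,"jaw": 0},
  {"offset": [0,0,0],"yaw": -35,"jaw": 0},
  {"offset": [0,0,0],"yaw": -42,"jaw": 0},
  {"offset": [0,0,0],"yaw": -49,"jaw": 0},
  {"offset": [0,0,0],"yaw": -56,"jaw": 0},
  {"offset": [0,0,0],"yaw": -63,"jaw": 0},
  {"offset": [0,0,0],"yaw": -70,"jaw": 0},
])

```text
clock: 3.75
position: [0.4612, -0.0957, 0.2488]
ee_rot: [0.696, -0.125, 0.125, -0.696]
ft_force: [-0.2, -0.7, -0.3]
grip_width: 0.999
```

Emit:
move_arm([
  {"offset": [0,0,0],"yaw": -7,"jaw": 0},
  {"offset": [0,0,0],"yaw": -14,"jaw": 0},
  {"offset": [0,0,0],"yaw": -21,"jaw": 0},
  {"offset": [0,0,0],"yaw": -28,"jaw": 0},
  {"offset": [0,0,0],"yaw": -35,"jaw": 0},
  {"offset": [0,0,0],"yaw": -42,"jaw": 0},
  {"offset": [0,0,0],"yaw": -49,"jaw": 0},
  {"offset": [0,0,0],"yaw": -50,"jaw": 0},
  {"offset": [0,0,0],"yaw": -50,"jaw": 0},
])

```text
clock: 4.5
position: [0.4612, -0.0957, 0.2489]
ee_rot: [0.684, 0.18, -0.18, -0.683]
ft_force: [0.6, -0.4, -0.1]
grip_width: 0.997
```

```bash
cat >> h.py <<'E'
def wristpt(c,o,px,z):
    """world point at height z seen at wrist pixel px (fisheye)"""
    K=np.array(c['intrinsics']);M=np.array(c['mount']);R=Rot.from_quat(o['ee_rot']).as_matrix()
    a=np.array([(px[0]-K[0,2])/K[0,0],(px[1]-K[1,2])/K[1,1]]);r=np.linalg.norm(a)
    d=np.r_[a/r*np.sin(r),np.cos(r)] if r>1e-9 else np.array([0,0,1.])
    C=R@M[:3,3]+o['position'];D=R@M[:3,:3]@d
    return C+D*(z-C[2])/D[2]
E
python3 - <<'E'
from h import *
o,R=st(); c=manip.camera('wrist'); save(c,'w1.png')
print(np.array(c['mount']).round(3).tolist(), np.array(c['intrinsics']).tolist())
for q,z in (('lid',.137),('saddle',.071),('mark',.116),('spare_mark',.116)):
    for x in manip.spot_point(c,q)[:2]: print(q,x['centre'],round(x['confidence'],2),wristpt(c,o,x['centre'],z).round(4))
to([.461,-.096,.25])
E
```

```text
t4.50 pos [ 0.4612 -0.0957  0.2489] toolz ang 119.5 down [ 0.001 -0.001 -1.   ] j [ 0.703  0.023 -0.597  1.823  0.015  1.298  2.188] F [ 0.6 -0.4 -0.1] M [0.037 0.054 0.008] w 0.997
[[-0.0, 0.955, 0.297, -0.075], [0.0, -0.297, 0.955, -0.126], [1.0, 0.001, -0.0, -0.0], [0.0, 0.0, 0.0, 1.0]] [[371.64829954431775, 0.0, 323.2357885311361], [0.0, 371.64829954431775, 237.54432574417945], [0.0, 0.0, 1.0]]
lid [321.6, 239.8] 0.79 [ 0.4623 -0.0969  0.137 ]
saddle [324.8, 213.9] 0.95 [ 0.4596 -0.0958  0.071 ]
mark [327.9, 218.4] 0.66 [ 0.452  -0.0977  0.116 ]
spare_mark [206.9, 374.3] 0.68 [ 0.6308 -0.1212  0.116 ]
t4.75 pos [ 0.4612 -0.0957  0.2489] toolz ang 119.5 down [ 0.001 -0.001 -1.   ] j [ 0.703  0.023 -0.597  1.823  0.015  1.298  2.188] F [-0.4 -0.3  0.5] M [ 0.032  0.032 -0.009] w 1.004
offset [-0.0003 -0.0011 -0.0002]
```

View pics/w1.png

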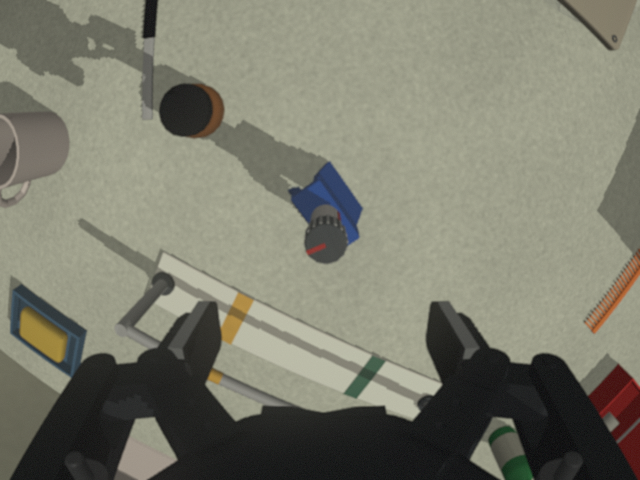

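The wrist view shows the lid at (325,242) over the blue carrier, clear of the pads, and the position agrees with the first measurement to 1–2 mm. I'll descend and grip.

Emit:
move_arm([
  {"offset": [0,0.04,0],"yaw": 0,"jaw": 0},
  {"offset": [0,0.08,0],"yaw": 0,"jaw": 0},
  {"offset": [0,0.1,0],"yaw": 0,"jaw": 0},
  {"offset": [0,0.115,0],"yaw": 0,"jaw": 0},
  {"offset": [0,0.115,0],"yaw": 0,"jaw": 0},
])

```text
clock: 5.17
position: [0.4594, -0.0955, 0.1309]
ee_rot: [-0.683, -0.179, 0.181, 0.684]
ft_force: [-0.5, 0.3, 0.7]
grip_width: 0.998
```

Emit:
move_arm([
  {"offset": [0,0,0],"yaw": 0,"jaw": 255},
  {"offset": [0,0,0],"yaw": 0,"jaw": 255},
  {"offset": [0,0,0],"yaw": 0,"jaw": 255},
  {"offset": [0,0,0],"yaw": 0,"jaw": 255},
  {"offset": [0,0,0],"yaw": 0,"jaw": 255},
  {"offset": [0,0,0],"yaw": 0,"jaw": 255},
  {"offset": [0,0,0],"yaw": 0,"jaw": 255},
  {"offset": [0,0,0],"yaw": 0,"jaw": 255},
], squeeze=45)

```text
clock: 5.83
position: [0.46, -0.0956, 0.1316]
ee_rot: [-0.684, -0.179, 0.181, 0.684]
ft_force: [0.1, 0.5, 6.3]
grip_width: 0.313
```

```bash
python3 -c "
from h import *
to([.461,-.096,.25])"
```

```text
t5.83 pos [ 0.46   -0.0956  0.1316] toolz ang 119.5 down [-0.002 -0.    -1.   ] j [ 0.679  0.146 -0.604  1.97   0.095  1.056  2.118] F [0.1 0.5 6.3] M [0.055 0.136 0.011] w 0.313
offset [ 0.0004 -0.1184 -0.0007]
```

Emit:
move_arm([
  {"offset": [0,-0.02,0],"yaw": 0,"jaw": 255},
  {"offset": [0,-0.05,0],"yaw": 0,"jaw": 255},
  {"offset": [0,-0.08,0],"yaw": -5,"jaw": 255},
  {"offset": [0,-0.11,0],"yaw": -10,"jaw": 255},
  {"offset": [0,-0.13,0],"yaw": -15,"jaw": 255},
  {"offset": [0,-0.13,0],"yaw": -20,"jaw": 255},
  {"offset": [0,-0.13,0],"yaw": -25,"jaw": 255},
  {"offset": [0,-0.13,0],"yaw": -27,"jaw": 255},
  {"offset": [0,-0.13,0],"yaw": -27,"jaw": 255},
])

```text
clock: 6.58
position: [0.459, -0.095, 0.2556]
ee_rot: [-0.629, -0.314, 0.325, 0.632]
ft_force: [-0.8, -0.6, -3.2]
grip_width: 0.315
```

```bash
python3 - <<'E'
from h import *
np.set_printoptions(suppress=True)
o,R=st()
allb=[]
for n in ('scene','side'):
    c=manip.camera(n); im=cv2.cvtColor(np.ascontiguousarray(c['pixels']),cv2.COLOR_RGB2HSV); d=np.array(c['depth']); save(c,n+'1.png')
    v,u=np.mgrid[0:480,0:640]
    K,Rc,t=map(np.array,(c['intrinsics'],c['R'],c['t']))
    P=np.stack([(u-K[0,2])/K[0,0]*d,(v-K[1,2])/K[1,1]*d,d],-1).reshape(-1,3); P=((P-t)@Rc).reshape(480,640,3)
    H,S=[im[...,i].astype(int) for i in range(2)]; x,y,z=[P[...,i] for i in range(3)]
    b=(H>100)&(H<130)&(S>110)&(x>.4)&(x<.54)&(y>-.2)&(y<0)&(z>.1)&(z<.24); q=P[b]; allb.append(q)
q=np.vstack(allb); zz=np.percentile(q[:,2],99); print('bridge top',zz,len(q),q[:,2].min())
print(cv2.minAreaRect(q[q[:,2]>zz-.016][:,:2].astype('f4')*1000),cv2.minAreaRect(q[q[:,2]<zz-.05][:,:2].astype('f4')*1000))
to([.631,-.04,.262])
a=cv2.imread('pics/scene1.png')[130:350,190:450];b=cv2.imread('pics/side1.png')[150:370,190:450]
cv2.imwrite('pics/c1.png',cv2.resize(np.hstack([a,b]),None,fx=1.5,fy=1.5))
E
```

```text
t6.58 pos [ 0.459  -0.095   0.2556] toolz ang 143.7 down [-0.016 -0.004 -1.   ] j [ 1.109  0.064 -1.023  1.791  0.062  1.333  2.58 ] F [-0.8 -0.6 -3.2] M [ 0.072 -0.005  0.002] w 0.315
bridge top 0.2089382082169969 919 0.12811314489065195
((460.239013671875, -96.25688171386719), (30.929203033447266, 62.10359573364258), 1.2266755104064941) ((459.7921142578125, -95.89276885986328), (58.361263275146484, 47.89199447631836), 87.6658935546875)
t6.68 pos [ 0.4587 -0.0966  0.2556] toolz ang 143.5 down [-0.016 -0.003 -1.   ] j [ 1.115  0.065 -1.025  1.791  0.061  1.333  2.579] F [-1.3 -0.5 -2. ] M [-0.012 -0.024 -0.051] w 0.311
offset [ 0.1479 -0.0094 -0.1047]
```

View pics/c1.png

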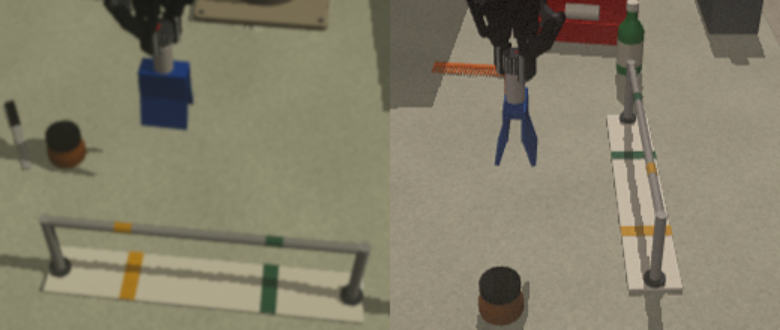

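The scene half of the crop shows the carrier hanging level at (165,95) and the side half shows its legs at (516,135). It is aligned with the rail to about 1°, and the feet, at 0.125–0.128, clear the bar. I'll carry it over the rail at y=-0.04.

Emit:
move_arm([
  {"offset": [0.01,-0.008,-0.007],"yaw": 0,"jaw": 255},
  {"offset": [0.03,-0.01,-0.021],"yaw": 0,"jaw": 255},
  {"offset": [0.055,-0.01,-0.039],"yaw": 0,"jaw": 255},
  {"offset": [0.08,-0.01,-0.057],"yaw": 0,"jaw": 255},
  {"offset": [0.105,-0.01,-0.074],"yaw": 0,"jaw": 255},
  {"offset": [0.13,-0.01,-0.092],"yaw": 0,"jaw": 255},
  {"offset": [0.145,-0.01,-0.102],"yaw": 0,"jaw": 255},
  {"offset": [0.149,-0.01,-0.105],"yaw": 0,"jaw": 255},
  {"offset": [0.149,-0.01,-0.105],"yaw": 0,"jaw": 255},
  {"offset": [0.149,-0.01,-0.105],"yaw": 0,"jaw": 255},
])

```text
clock: 7.52
position: [0.6315, -0.039, 0.2616]
ee_rot: [-0.63, -0.312, 0.325, 0.633]
ft_force: [-0.6, 0.3, -2.9]
grip_width: 0.314
```

```bash
cat >> h.py <<'E'
def carrier(zlo,zhi,tag,X=(.5,.75),Y=(-.2,.15)):
    np.set_printoptions(suppress=True)
    allb=[];cs=[]
    for n in ('scene','side'):
        c=manip.camera(n); cs.append(c); im=cv2.cvtColor(np.ascontiguousarray(c['pixels']),cv2.COLOR_RGB2HSV); d=np.array(c['depth']); save(c,n+tag+'.png')
        v,u=np.mgrid[0:480,0:640]
        K,Rc,t=map(np.array,(c['intrinsics'],c['R'],c['t']))
        P=np.stack([(u-K[0,2])/K[0,0]*d,(v-K[1,2])/K[1,1]*d,d],-1).reshape(-1,3); P=((P-t)@Rc).reshape(480,640,3)
        H,S=[im[...,i].astype(int) for i in range(2)]; x,y,z=[P[...,i] for i in range(3)]
        b=(H>100)&(H<130)&(S>110)&(x>X[0])&(x<X[1])&(y>Y[0])&(y<Y[1])&(z>zlo)&(z<zhi); allb.append(P[b])
        bar=(z>.11)&(z<.121)&(S<60)&(x>.6)&(x<.66)&(y>-.21)&(y<.14)&(cv2.dilate(b.astype('u1'),np.ones((9,9)))==0)
        if bar.sum()>50: print(n,'bar x at y=0,slope',np.polyfit(P[bar][:,1],P[bar][:,0],1)[::-1].round(4))
        q=P[b]; zz=np.percentile(q[:,2],98) if len(q) else 0
        print(n,'bridge top',zz.round(4),'zmin',q[:,2].min().round(4),[np.round(a,1).tolist() for a in cv2.minAreaRect(q[q[:,2]>zz-.016][:,:2].astype('f4')*1000)[:2]])
    q=np.vstack(allb); zz=np.percentile(q[:,2],98)
    print('both',cv2.minAreaRect(q[q[:,2]>zz-.016][:,:2].astype('f4')*1000),'feet',cv2.minAreaRect(q[q[:,2]<zz-.05][:,:2].astype('f4')*1000) if (q[:,2]<zz-.05).any() else '')
    return cs
E
python3 - <<'E'
from h import *
o,R=st()
carrier(.12,.24,'2')
to([.632,-.04,.2])
E
```

```text
t7.52 pos [ 0.6315 -0.039   0.2616] toolz ang 143.5 down [-0.018 -0.004 -1.   ] j [ 0.653  0.522 -0.96   1.364  0.422  1.488  2.22 ] F [-0.6  0.3 -2.9] M [ 0.061 -0.035 -0.019] w 0.314
scene bar x at y=0,slope [ 0.6337 -0.0153]
scene bridge top 0.2148 zmin 0.1333 [[633.1, -37.9], [58.3, 29.0]]
side bar x at y=0,slope [ 0.6293 -0.0201]
side bridge top 0.2143 zmin 0.1389 [[629.6, -41.3], [28.2, 60.9]]
both ((631.70166015625, -40.42020034790039), (63.38177490234375, 31.724729537963867), 88.88935852050781) feet ((630.2858276367188, -40.68117141723633), (60.036170959472656, 51.557559967041016), 89.38726043701172)
t7.62 pos [ 0.6313 -0.0398  0.2625] toolz ang 143.4 down [-0.017 -0.004 -1.   ] j [ 0.656  0.521 -0.962  1.364  0.422  1.488  2.22 ] F [-0.2 -0.2 -2.3] M [-0.051 -0.113 -0.02 ] w 0.317
offset [ 0.0012  0.0624 -0.0014]
```

Emit:
move_arm([
  {"offset": [0.001,0.015,-0.001],"yaw": 0,"jaw": 255},
  {"offset": [0.001,0.03,-0.001],"yaw": 0,"jaw": 255},
  {"offset": [0.001,0.04,-0.001],"yaw": 0,"jaw": 255},
  {"offset": [0.001,0.05,-0.001],"yaw": 0,"jaw": 255},
  {"offset": [0.001,0.058,-0.001],"yaw": 0,"jaw": 255},
  {"offset": [0.001,0.064,-0.001],"yaw": 0,"jaw": 255},
  {"offset": [0.001,0.068,-0.001],"yaw": 0,"jaw": 255},
  {"offset": [0.001,0.07,-0.001],"yaw": 0,"jaw": 255},
])

```text
clock: 8.28
position: [0.6314, -0.04, 0.1921]
ee_rot: [-0.63, -0.312, 0.324, 0.633]
ft_force: [-0.5, 1.2, -2.1]
grip_width: 0.314
```

```bash
python3 - <<'E'
from h import *
carrier(.04,.2,'3')
to([.632,-.04,.1766])
a=cv2.imread('pics/scene3.png')[180:350,200:450];b=cv2.imread('pics/side3.png')[200:370,250:450]
cv2.imwrite('pics/c3.png',cv2.resize(np.hstack([a,b]),None,fx=1.7,fy=1.7,interpolation=cv2.INTER_CUBIC))
E
```

```text
scene bar x at y=0,slope [ 0.6338 -0.0152]
scene bridge top 0.1453 zmin 0.0666 [[636.5, -39.3], [32.7, 58.5]]
side bar x at y=0,slope [ 0.6279 -0.027 ]
side bridge top 0.145 zmin 0.0679 [[630.4, -41.6], [57.6, 28.4]]
both ((635.2278442382812, -40.36118698120117), (38.20088577270508, 60.66828536987305), 0.8536801338195801) feet ((630.3118286132812, -39.56905746459961), (54.036865234375, 51.54859161376953), 88.0683822631836)
t8.38 pos [ 0.6314 -0.0399  0.1924] toolz ang 143.4 down [-0.017 -0.004 -1.   ] j [ 0.656  0.567 -0.942  1.459  0.46   1.367  2.191] F [-0.2 -0.8 -2.2] M [-0.038 -0.016 -0.012] w 0.314
offset [ 0.0005  0.0158 -0.0007]
```

View pics/c3.png

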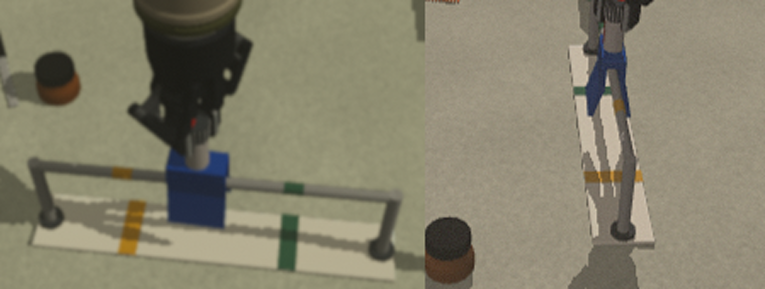

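The crop shows the carrier straddling the bar at (197,190), between yellow (122,173) and green (293,188), with a leg on each side. Now I'll lower the last 15 mm.

Emit:
move_arm([
  {"offset": [0.0005,0.005,-0.0005],"yaw": 0,"jaw": 255},
  {"offset": [0.0005,0.009,-0.0005],"yaw": 0,"jaw": 255},
  {"offset": [0.0005,0.012,-0.0005],"yaw": 0,"jaw": 255},
  {"offset": [0.0005,0.014,-0.0005],"yaw": 0,"jaw": 255},
  {"offset": [0.0005,0.014,-0.0005],"yaw": 0,"jaw": 255},
  {"offset": [0.0005,0.014,-0.0005],"yaw": 0,"jaw": 255},
])

```text
clock: 8.88
position: [0.6319, -0.0398, 0.1783]
ee_rot: [-0.63, -0.312, 0.324, 0.633]
ft_force: [0.0, -0.0, -2.7]
grip_width: 0.313
```

Emit:
move_arm([
  {"offset": [0,0.001,0],"yaw": 0,"jaw": 255},
  {"offset": [0,0.001,0],"yaw": 0,"jaw": 255},
  {"offset": [0,0.001,0],"yaw": 0,"jaw": 255},
])

```text
clock: 9.13
position: [0.6319, -0.0398, 0.1774]
ee_rot: [-0.63, -0.312, 0.324, 0.633]
ft_force: [0.5, 0.2, -2.6]
grip_width: 0.31
```

```bash
python3 - <<'E'
from h import *
carrier(.02,.17,'4')
st()
E
```

```text
scene bar x at y=0,slope [ 0.6337 -0.0162]
scene bridge top 0.1306 zmin 0.0519 [[636.8, -39.1], [34.1, 57.9]]
side bar x at y=0,slope [ 0.6267 -0.0346]
side bridge top 0.1296 zmin 0.0518 [[630.9, -41.9], [59.2, 27.4]]
both ((636.2996215820312, -40.85263442993164), (61.411773681640625, 38.185848236083984), 89.28174591064453) feet ((630.7208251953125, -41.646400451660156), (58.55782699584961, 50.658905029296875), 87.90534973144531)
t9.23 pos [ 0.6319 -0.0399  0.1774] toolz ang 143.4 down [-0.017 -0.004 -1.   ] j [ 0.653  0.58  -0.935  1.475  0.471  1.342  2.184] F [ 0.8  0.7 -2.6] M [ 0.017 -0.019 -0.02 ] w 0.314
```

Emit:
move_arm([
  {"offset": [0,0.001,0],"yaw": 0,"jaw": 255},
  {"offset": [0,0.001,0],"yaw": 0,"jaw": 255},
  {"offset": [0,0.001,0],"yaw": 0,"jaw": 255},
])

```text
clock: 9.48
position: [0.6321, -0.0398, 0.177]
ee_rot: [-0.63, -0.312, 0.324, 0.633]
ft_force: [-0.3, -0.1, 2.7]
grip_width: 0.317
```

Emit:
move_arm([
  {"offset": [0,0.001,0],"yaw": 0,"jaw": 255},
  {"offset": [0,0.001,0],"yaw": 0,"jaw": 255},
  {"offset": [0,0.001,0],"yaw": 0,"jaw": 255},
])

```text
clock: 9.73
position: [0.6324, -0.0398, 0.1769]
ee_rot: [-0.631, -0.312, 0.323, 0.633]
ft_force: [-3.0, -0.8, 6.1]
grip_width: 0.317
```

It is seated: contact at TCP z=0.177. Now I'll slide it 97 mm along the bar with only light vertical load.

Emit:
move_arm([
  {"offset": [0.004,-0.0005,0.003],"yaw": 0,"jaw": 255},
  {"offset": [0.012,-0.0005,0.009],"yaw": 0,"jaw": 255},
  {"offset": [0.022,-0.0005,0.017],"yaw": 0,"jaw": 255},
  {"offset": [0.032,-0.0005,0.0246],"yaw": 0,"jaw": 255},
  {"offset": [0.042,-0.0005,0.0323],"yaw": 0,"jaw": 255},
  {"offset": [0.052,-0.0005,0.04],"yaw": 0,"jaw": 255},
  {"offset": [0.06,-0.0005,0.0461],"yaw": 0,"jaw": 255},
  {"offset": [0.067,-0.0005,0.0515],"yaw": 0,"jaw": 255},
  {"offset": [0.073,-0.0005,0.0561],"yaw": 0,"jaw": 255},
  {"offset": [0.076,-0.0005,0.0584],"yaw": 0,"jaw": 255},
])

```text
clock: 10.57
position: [0.6307, 0.0575, 0.177]
ee_rot: [-0.63, -0.313, 0.324, 0.633]
ft_force: [1.2, -4.0, 3.9]
grip_width: 0.317
```

```bash
python3 - <<'E'
from h import *
cs=carrier(.02,.17,'5')
o,R=st()
for c in cs:
    im=cv2.cvtColor(np.ascontiguousarray(c['pixels']),cv2.COLOR_RGB2HSV); H,S=[im[...,i].astype(int) for i in range(2)]
    v,u=np.mgrid[0:480,0:640]; 
    m=(H>45)&(H<95)&(S>60); n,l,s,ce=cv2.connectedComponentsWithStats(m.astype('u1'))
    for i in range(1,n):
        if s[i,4]>15:
            p=ray3(c,ce[i],z=.006)
            if .55<p[0]<.72 and -.2<p[1]<.2: print('green blob',s[i].tolist(),p.round(4))
c=manip.camera('wrist'); save(c,'w5.png')
a=cv2.imread('pics/scene5.png')[180:350,250:450];b=cv2.imread('pics/side5.png')[170:340,270:430]
w=cv2.imread('pics/w5.png')
top=cv2.resize(np.hstack([a,b]),(640,302),interpolation=cv2.INTER_CUBIC)
cv2.imwrite('pics/c5.png',np.vstack([top,w[:290]]))
E
```

```text
scene bar x at y=0,slope [ 0.6336 -0.0159]
scene bridge top 0.1308 zmin 0.0501 [[632.9, 56.3], [28.4, 57.2]]
side bar x at y=0,slope [ 0.6274 -0.0299]
side bridge top 0.1296 zmin 0.05 [[629.5, 54.2], [27.3, 57.5]]
both ((631.2452392578125, 55.468170166015625), (59.70429611206055, 30.625770568847656), 89.12774658203125) feet ((630.228271484375, 54.249664306640625), (52.002037048339844, 56.777122497558594), 0.6937935948371887)
t10.67 pos [0.6308 0.0572 0.177 ] toolz ang 143.5 down [-0.015 -0.004 -1.   ] j [ 0.509  0.586 -0.948  1.476  0.477  1.342  2.028] F [0.5 0.6 2.3] M [ 0.299 -0.018  0.002] w 0.313
green blob [364, 322, 10, 17, 148] [0.6469 0.0575 0.006 ]
green blob [351, 251, 8, 4, 29] [0.6374 0.061  0.006 ]
green blob [338, 252, 9, 3, 23] [0.6063 0.0591 0.006 ]
```

View pics/c5.png

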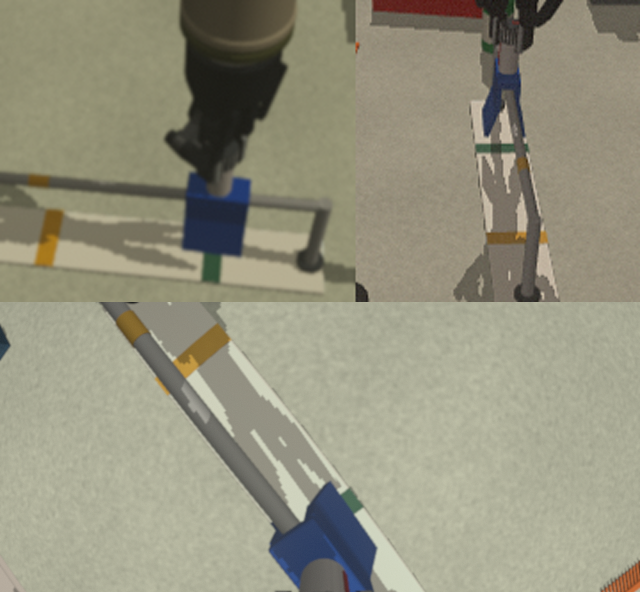

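The carrier stands over the green stripe: in the scene part of the crop the plate stripe (212,265) is under the carrier (218,215), and the wrist part agrees at (350,500). I'll nudge it +2 mm, dwell, then screw clockwise, which is positive yaw, lowering about 1.2 mm per 70°.

Emit:
move_arm([
  {"offset": [0.0016,0,0.0012],"yaw": 0,"jaw": 255},
  {"offset": [0.0016,0,0.0012],"yaw": 0,"jaw": 255},
  {"offset": [0.0016,0,0.0012],"yaw": 0,"jaw": 255},
  {"offset": [0.0016,0,0.0012],"yaw": 0,"jaw": 255},
])

```text
clock: 11.05
position: [0.6308, 0.0588, 0.177]
ee_rot: [-0.63, -0.313, 0.323, 0.633]
ft_force: [0.4, -2.1, 3.4]
grip_width: 0.314
```

Emit:
move_arm([
  {"offset": [0,0,0],"yaw": 5,"jaw": 255},
  {"offset": [0,0.0002,0],"yaw": 10,"jaw": 255},
  {"offset": [0,0.0003,0],"yaw": 15,"jaw": 255},
  {"offset": [0,0.0004,0],"yaw": 20,"jaw": 255},
  {"offset": [0,0.0005,0],"yaw": 25,"jaw": 255},
  {"offset": [0,0.0006,0],"yaw": 30,"jaw": 255},
  {"offset": [0,0.0006,0],"yaw": 35,"jaw": 255},
  {"offset": [0,0.0007,0],"yaw": 40,"jaw": 255},
  {"offset": [0,0.0008,0],"yaw": 45,"jaw": 255},
  {"offset": [0,0.0009,0],"yaw": 50,"jaw": 255},
])

```text
clock: 11.88
position: [0.6307, 0.0588, 0.1761]
ee_rot: [0.708, 0.014, -0.025, -0.706]
ft_force: [-0.9, -1.4, 3.9]
grip_width: 0.314
```

```bash
python3 - <<'E'
from h import *
st(); carrier(.02,.17,'6'); st()
E
```

```text
t11.88 pos [0.6307 0.0588 0.1761] toolz ang 93.2 down [-0.015 -0.003 -1.   ] j [ 0.407  0.526 -0.786  1.482  0.375  1.306  1.212] F [-0.9 -1.4  3.9] M [-0.321  0.036  0.052] w 0.314
scene bar x at y=0,slope [ 0.6337 -0.0159]
scene bridge top 0.1305 zmin 0.0511 [[631.5, 58.3], [57.3, 29.9]]
side bar x at y=0,slope [ 0.6284 -0.0253]
side bridge top 0.13 zmin 0.0514 [[629.7, 54.5], [53.7, 26.7]]
both ((631.0050048828125, 57.47184753417969), (59.385887145996094, 30.40191650390625), 88.2729263305664) feet ((629.7291259765625, 56.35775375366211), (53.05251693725586, 53.9869270324707), 3.497058391571045)
t11.98 pos [0.6307 0.0588 0.1761] toolz ang 93.3 down [-0.015 -0.003 -1.   ] j [ 0.407  0.526 -0.786  1.482  0.375  1.306  1.214] F [ 0.2 -2.   3.5] M [-0.23   0.041 -0.044] w 0.314
```

Emit:
move_arm([
  {"offset": [0,0,0],"yaw": 6,"jaw": 255},
  {"offset": [0,0.0002,0],"yaw": 12,"jaw": 255},
  {"offset": [0,0.0003,0],"yaw": 18,"jaw": 255},
  {"offset": [0,0.0004,0],"yaw": 24,"jaw": 255},
  {"offset": [0,0.0005,0],"yaw": 30,"jaw": 255},
  {"offset": [0,0.0006,0],"yaw": 36,"jaw": 255},
  {"offset": [0,0.0007,0],"yaw": 42,"jaw": 255},
  {"offset": [0,0.0008,0],"yaw": 48,"jaw": 255},
  {"offset": [0,0.0009,0],"yaw": 54,"jaw": 255},
  {"offset": [0,0.001,0],"yaw": 60,"jaw": 255},
])

```text
clock: 12.82
position: [0.6306, 0.0589, 0.1751]
ee_rot: [0.626, -0.34, 0.332, -0.619]
ft_force: [-0.2, -1.1, 4.5]
grip_width: 0.313
```

Emit:
move_arm([
  {"offset": [0,0.0001,0],"yaw": 5,"jaw": 255},
  {"offset": [0,0.0002,0],"yaw": 10,"jaw": 255},
  {"offset": [0,0.0003,0],"yaw": 15,"jaw": 255},
  {"offset": [0,0.0003,0],"yaw": 20,"jaw": 255},
])

```text
clock: 13.15
position: [0.6306, 0.059, 0.1748]
ee_rot: [0.558, -0.443, 0.435, -0.55]
ft_force: [-1.2, -2.1, 4.1]
grip_width: 0.316
```

```bash
python3 -c "
from h import *
st()"
```

```text
t13.15 pos [0.6306 0.059  0.1748] toolz ang 13.2 down [-0.016 -0.003 -1.   ] j [ 0.238  0.463 -0.538  1.493  0.241  1.268 -0.099] F [-1.2 -2.1  4.1] M [-0.272  0.082  0.032] w 0.316
```

Emit:
move_arm([
  {"offset": [0,0.0001,0],"yaw": 5,"jaw": 255},
  {"offset": [0,0.0002,0],"yaw": 10,"jaw": 255},
  {"offset": [0,0.0003,0],"yaw": 15,"jaw": 255},
  {"offset": [0,0.0003,0],"yaw": 20,"jaw": 255},
])

```text
clock: 13.48
position: [0.6306, 0.059, 0.1745]
ee_rot: [-0.474, 0.532, -0.526, 0.465]
ft_force: [-0.9, -0.7, 3.8]
grip_width: 0.318
```

```bash
python3 -c "
from h import *
st()"
```

```text
t13.48 pos [0.6306 0.059  0.1745] toolz ang -6.8 down [-0.016 -0.002 -1.   ] j [ 0.195  0.452 -0.479  1.496  0.211  1.262 -0.429] F [-0.9 -0.7  3.8] M [-0.303  0.082  0.032] w 0.318
```

Emit:
move_arm([
  {"offset": [0,0.0001,0],"yaw": 5,"jaw": 255},
  {"offset": [0,0.0002,0],"yaw": 10,"jaw": 255},
  {"offset": [0,0.0003,0],"yaw": 15,"jaw": 255},
])

```text
clock: 13.73
position: [0.6306, 0.0591, 0.1742]
ee_rot: [-0.401, 0.588, -0.583, 0.391]
ft_force: [-1.0, -1.3, 3.7]
grip_width: 0.313
```

```bash
python3 -c "
from h import *
st()"
```

```text
t13.73 pos [0.6306 0.0591 0.1742] toolz ang -21.9 down [-0.016 -0.002 -1.   ] j [ 0.163  0.445 -0.435  1.498  0.19   1.257 -0.678] F [-1.  -1.3  3.7] M [-0.286  0.044  0.011] w 0.313
```

Emit:
move_arm([
  {"offset": [0,0.0001,0],"yaw": 5,"jaw": 255},
  {"offset": [0,0.0002,0],"yaw": 10,"jaw": 255},
  {"offset": [0,0.0003,0],"yaw": 15,"jaw": 255},
])

```text
clock: 13.98
position: [0.6308, 0.0597, 0.1741]
ee_rot: [-0.321, 0.634, -0.63, 0.311]
ft_force: [1.6, 5.2, 4.6]
grip_width: 0.318
```

```bash
python3 -c "
from h import *
st()"
```

```text
t13.98 pos [0.6308 0.0597 0.1741] toolz ang -36.8 down [-0.015 -0.002 -1.   ] j [ 0.131  0.438 -0.392  1.5    0.17   1.252 -0.926] F [1.6 5.2 4.6] M [ 1.163 -0.398  0.73 ] w 0.318
```

Emit:
move_arm([
  {"offset": [0,0.0001,0],"yaw": 5,"jaw": 255},
  {"offset": [0,0.0002,0],"yaw": 10,"jaw": 255},
  {"offset": [0,0.0003,0],"yaw": 15,"jaw": 255},
])

```text
clock: 14.23
position: [0.6313, 0.0606, 0.1741]
ee_rot: [-0.236, 0.669, -0.667, 0.227]
ft_force: [2.6, -0.3, 4.4]
grip_width: 0.31
```

```bash
python3 -c "
from h import *
st()"
```

```text
t14.23 pos [0.6313 0.0606 0.1741] toolz ang -51.8 down [-0.013 -0.001 -1.   ] j [ 0.099  0.433 -0.35   1.502  0.15   1.247 -1.175] F [ 2.6 -0.3  4.4] M [-0.245 -0.278 -0.011] w 0.310
```

The moment jumped to 0.73 N m at tool angle -37°, then vanished after 15° more. The lid may have slipped in the pads, so I'll check the carrier.

```bash
python3 - <<'E'
from h import *
carrier(.02,.17,'7'); o,R=st()
c=manip.camera('wrist'); save(c,'w7.png'); st()
a=cv2.imread('pics/scene7.png')[180:350,250:450];b=cv2.imread('pics/side7.png')[170:340,270:430]
w=cv2.imread('pics/w7.png')
top=cv2.resize(np.hstack([a,b]),(640,302),interpolation=cv2.INTER_CUBIC)
cv2.imwrite('pics/c7.png',np.vstack([top,w[:290]]))
E
```

```text
scene bar x at y=0,slope [ 0.6337 -0.0151]
scene bridge top 0.1307 zmin 0.0489 [[636.4, 58.7], [57.4, 37.5]]
side bar x at y=0,slope [ 0.6284 -0.0239]
side bridge top 0.13 zmin 0.0501 [[629.7, 54.4], [56.7, 26.7]]
both ((635.7389526367188, 56.54085922241211), (61.77845764160156, 38.3668327331543), 85.54161834716797) feet ((631.6432495117188, 55.96681213378906), (58.5808219909668, 50.022850036621094), 85.90550994873047)
t14.33 pos [0.6311 0.0604 0.174 ] toolz ang -51.7 down [-0.014 -0.001 -1.   ] j [ 0.099  0.433 -0.349  1.502  0.149  1.247 -1.173] F [1.  0.5 5.1] M [ 0.048 -0.411  0.034] w 0.311
t14.38 pos [0.6311 0.0604 0.174 ] toolz ang -51.6 down [-0.014 -0.001 -1.   ] j [ 0.099  0.433 -0.35   1.502  0.15   1.248 -1.17 ] F [1.2 0.3 4.9] M [ 0.072 -0.39  -0.057] w 0.316
```

View pics/c7.png

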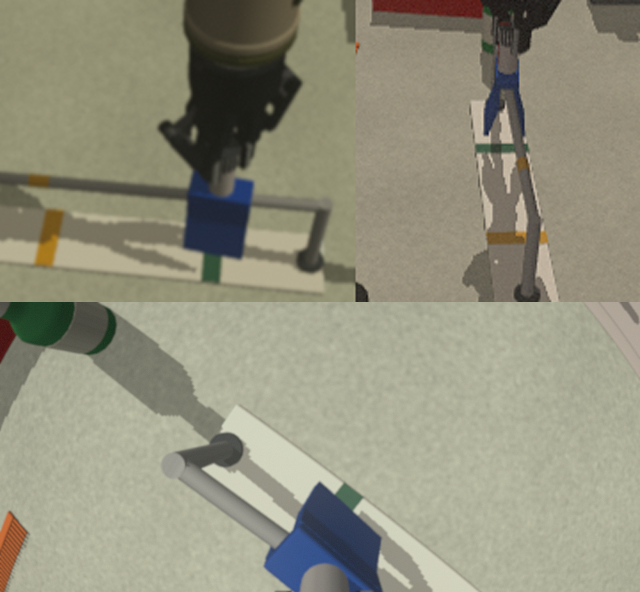

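The carrier has yawed to about 85.5° and jams against the bar clockwise. That fits a bottomed lid and pads that then slipped. I'll confirm with a firmer grip and a small extra clockwise turn.

Emit:
move_arm([
  {"offset": [0,0,0],"yaw": 0,"jaw": 255},
  {"offset": [0,0,0],"yaw": 0,"jaw": 255},
  {"offset": [0,0,0],"yaw": 2,"jaw": 255},
  {"offset": [0,0,0],"yaw": 4,"jaw": 255},
  {"offset": [0,0,0],"yaw": 4,"jaw": 255},
], squeeze=60)

```text
clock: 14.8
position: [0.6312, 0.0604, 0.1741]
ee_rot: [-0.214, 0.676, -0.674, 0.205]
ft_force: [1.2, -0.4, 5.0]
grip_width: 0.309
```

```bash
python3 -c "
from h import *
st()"
```

```text
t14.80 pos [0.6312 0.0604 0.1741] toolz ang -55.5 down [-0.014 -0.001 -1.   ] j [ 0.091  0.431 -0.339  1.502  0.145  1.247 -1.236] F [ 1.2 -0.4  5. ] M [-0.192 -0.52   0.736] w 0.309
```

Confirmed: 0.74 N m immediately, so it is at the stop at tool angle -55.5°. I'll back off 98° (90° plus the carrier's yaw play), rising about 1.5 mm, then check.

Emit:
move_arm([
  {"offset": [0,0,0],"yaw": -5,"jaw": 255},
  {"offset": [0,-0.0001,0],"yaw": -10,"jaw": 255},
  {"offset": [0,-0.0002,0],"yaw": -15,"jaw": 255},
  {"offset": [0,-0.0003,0],"yaw": -20,"jaw": 255},
  {"offset": [0,-0.0004,0],"yaw": -25,"jaw": 255},
  {"offset": [0,-0.0005,0],"yaw": -30,"jaw": 255},
  {"offset": [0,-0.0006,0],"yaw": -35,"jaw": 255},
  {"offset": [0,-0.0007,0],"yaw": -40,"jaw": 255},
  {"offset": [0,-0.0008,0],"yaw": -45,"jaw": 255},
  {"offset": [0,-0.0009,0],"yaw": -50,"jaw": 255},
])

```text
clock: 15.63
position: [0.6305, 0.061, 0.1748]
ee_rot: [-0.482, 0.525, -0.518, 0.473]
ft_force: [-2.5, 0.9, 5.9]
grip_width: 0.311
```

Emit:
move_arm([
  {"offset": [0,0,0],"yaw": -5,"jaw": 255},
  {"offset": [0,-0.0001,0],"yaw": -10,"jaw": 255},
  {"offset": [0,-0.0002,0],"yaw": -15,"jaw": 255},
  {"offset": [0,-0.0003,0],"yaw": -20,"jaw": 255},
  {"offset": [0,-0.0004,0],"yaw": -25,"jaw": 255},
  {"offset": [0,-0.0004,0],"yaw": -30,"jaw": 255},
  {"offset": [0,-0.0005,0],"yaw": -35,"jaw": 255},
  {"offset": [0,-0.0006,0],"yaw": -40,"jaw": 255},
  {"offset": [0,-0.0006,0],"yaw": -44,"jaw": 255},
  {"offset": [0,-0.0006,0],"yaw": -48,"jaw": 255},
])

```text
clock: 16.47
position: [0.6297, 0.0606, 0.1755]
ee_rot: [0.652, -0.286, 0.275, -0.646]
ft_force: [-2.9, -1.3, 8.7]
grip_width: 0.309
```

```bash
python3 - <<'E'
from h import *
st();cs=carrier(.02,.17,'8'); carrier(.02,.17,'8b');o,R=st()
c=manip.camera('wrist'); save(c,'w8.png'); st()
for q,z in (('saddle',.116),('mark',.116)):
    for k in cs: print(q,[(np.round(x['centre'],1),round(x['confidence'],2),ray3(k,x['centre'],z=z).round(4)) for x in manip.spot_point(k,q)[:1]])
a=cv2.imread('pics/scene8.png')[180:350,250:450];b=cv2.imread('pics/side8.png')[170:340,270:430]
w=cv2.imread('pics/w8.png')
top=cv2.resize(np.hstack([a,b]),(640,302),interpolation=cv2.INTER_CUBIC)
cv2.imwrite('pics/c8.png',np.vstack([top,w[:290]]))
E
```

```text
t16.47 pos [0.6297 0.0606 0.1755] toolz ang 43.3 down [-0.017 -0.001 -1.   ] j [ 0.301  0.482 -0.629  1.489  0.285  1.281  0.395] F [-2.9 -1.3  8.7] M [-0.558  0.881 -0.007] w 0.309
scene bar x at y=0,slope [ 0.6337 -0.0159]
scene bridge top 0.131 zmin 0.0501 [[635.8, 58.9], [56.2, 35.0]]
side bar x at y=0,slope [ 0.6295 -0.0183]
side bridge top 0.1301 zmin 0.0542 [[629.9, 55.9], [60.6, 26.8]]
both ((634.3916625976562, 56.320655822753906), (62.21914291381836, 35.800865173339844), 85.70172882080078) feet ((628.1509399414062, 56.367244720458984), (52.32258987426758, 56.28697204589844), 1.0469290018081665)
scene bar x at y=0,slope [ 0.6337 -0.0154]
scene bridge top 0.1306 zmin 0.0497 [[635.9, 59.0], [56.2, 35.8]]
side bar x at y=0,slope [ 0.6295 -0.0178]
side bridge top 0.13 zmin 0.0519 [[629.8, 54.3], [61.1, 26.9]]
both ((634.6681518554688, 55.41337585449219), (64.02715301513672, 36.47030258178711), 85.5085220336914) feet ((628.065185546875, 56.98261260986328), (53.03065490722656, 54.29206848144531), 1.9731266498565674)
t16.67 pos [0.6298 0.0606 0.1755] toolz ang 43.1 down [-0.017 -0.001 -1.   ] j [ 0.3    0.482 -0.629  1.489  0.285  1.281  0.392] F [-3.  -1.7  8.2] M [-0.533  0.907  0.089] w 0.312
t16.72 pos [0.6297 0.0606 0.1755] toolz ang 43.1 down [-0.017 -0.001 -1.   ] j [ 0.3    0.482 -0.629  1.489  0.285  1.281  0.392] F [-3.5 -1.1  7.9] M [-0.538  0.903  0.055] w 0.310Traceback (most recent call last):
  File "<stdin>", line 5, in <module>
ValueError: only the last four pictures can be asked about
```

```bash
python3 - <<'E'
from h import *
c=manip.camera('scene'); save(c,'scene9.png'); st()
for n in '345678 9'.replace(' ',''):
    im=cv2.cvtColor(cv2.imread(f'pics/scene{n}.png'),cv2.COLOR_BGR2HSV).astype(int)
    m=(im[...,0]>100)&(im[...,0]<130)&(im[...,1]>110); m[:180]=0;m[360:]=0;m[:,:250]=0;m[:,450:]=0
    k,l,s,ce=cv2.connectedComponentsWithStats(m.astype('u1')); i=1+np.argmax(s[1:,4]); m=l==i
    us=np.where(m.any(0))[0]; us=us[4:-4]; vb=np.array([np.where(m[:,u])[0].max() for u in us])+.5
    p=np.array([ray3(c,(u,v),z=.047) for u,v in zip(us,vb)])
    L=np.polyfit(p[:,1],p[:,0],1); r=p[:,0]-np.polyval(L,p[:,1]); k=abs(r)<.003; L=np.polyfit(p[k,1],p[k,0],1)
    print(n,s[i].tolist(),'yaw of long axis %.1f'%(90-np.degrees(np.arctan(L[0]))),'npts',k.sum(),'mid y %.4f'%ray3(c,((us[0]+us[-1])/2,vb.mean()),z=.047)[1])
a=cv2.imread('pics/scene9.png')[180:350,250:450];b=cv2.imread('pics/side8b.png')[170:340,270:430]
w=cv2.imread('pics/w8.png')
top=cv2.resize(np.hstack([a,b]),(640,302),interpolation=cv2.INTER_CUBIC)
cv2.imwrite('pics/c8.png',np.vstack([top,w[:290]]))
E
```

```text
t16.77 pos [0.6297 0.0606 0.1755] toolz ang 43.1 down [-0.017 -0.001 -1.   ] j [ 0.3    0.482 -0.629  1.489  0.285  1.281  0.392] F [-3.6 -1.9  7.6] M [-0.556  0.879  0.038] w 0.308
3 [300, 292, 31, 21, 526] yaw of long axis 88.9 npts 23 mid y -0.0427
4 [301, 297, 30, 20, 493] yaw of long axis 89.2 npts 22 mid y -0.0404
5 [354, 302, 32, 21, 532] yaw of long axis 89.8 npts 24 mid y 0.0574
6 [355, 302, 32, 21, 530] yaw of long axis 88.4 npts 24 mid y 0.0592
7 [355, 302, 32, 22, 511] yaw of long axis 85.7 npts 24 mid y 0.0593
8 [355, 303, 33, 19, 489] yaw of long axis 89.6 npts 25 mid y 0.0600
9 [356, 302, 31, 20, 487] yaw of long axis 90.0 npts 23 mid y 0.0600
```

View pics/c8.png

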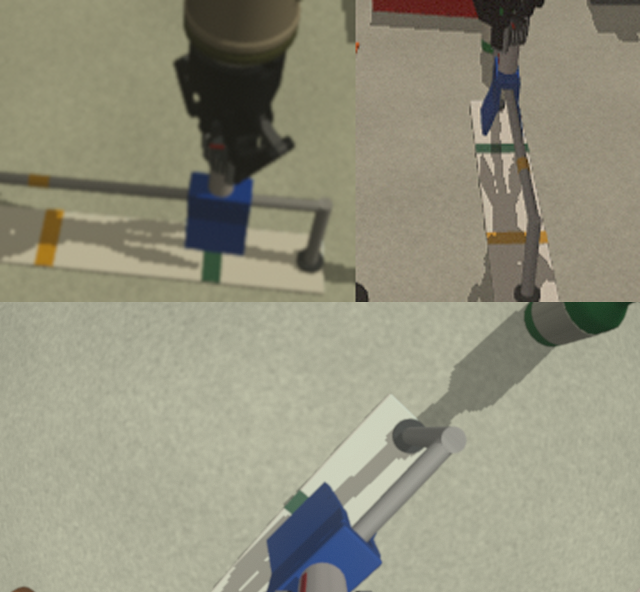

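The carrier's yaw went from 85.7° to 89.8° while the wrist turned back 98.6°, so the lid is about 94° (1.65 rad) off its stop, in the band. The crop shows the carrier upright at the stripe: scene (220,215), stripe (212,265). The pads press down with 8 N, so I'll relax that and check tilt.

Emit:
move_arm([
  {"offset": [0,-0.0002,0],"yaw": 0,"jaw": 255},
  {"offset": [0,-0.0003,0],"yaw": 0,"jaw": 255},
  {"offset": [0,-0.0003,0],"yaw": 0,"jaw": 255},
  {"offset": [0,-0.0003,0],"yaw": 0,"jaw": 255},
])

```text
clock: 17.1
position: [0.6294, 0.0605, 0.1756]
ee_rot: [0.652, -0.287, 0.275, -0.646]
ft_force: [-2.1, -0.2, 4.7]
grip_width: 0.31
```

```bash
python3 - <<'E'
from h import *
st()
cs=carrier(.02,.17,'10')
for q,z in (('saddle',.116),('mark',.116),('lid',.180)):
    for k in cs: print(q,[(np.round(x['centre'],1),round(x['confidence'],2),ray3(k,x['centre'],z=z).round(4)) for x in manip.spot_point(k,q)[:1]])
# tilt from the side view: leg outer edges + tube centre
c=cs[1]; rgb=np.ascontiguousarray(c['pixels']); im=cv2.cvtColor(rgb,cv2.COLOR_RGB2HSV).astype(int)
m=(im[...,0]>100)&(im[...,0]<130)&(im[...,1]>110); m[:180]=0;m[340:]=0;m[:,:300]=0;m[:,420:]=0
for v in np.where(m.any(1))[0]:
    u=np.where(m[v])[0]; print(v,u.min(),u.max(),end=' | ')
b=rgb[180:280,300:400]; cv2.imwrite('pics/s10.png',cv2.resize(b[:,:,::-1],(600,600),interpolation=cv2.INTER_CUBIC))
E
```

```text
t17.10 pos [0.6294 0.0605 0.1756] toolz ang 43.1 down [-0.018 -0.001 -1.   ] j [ 0.3    0.482 -0.629  1.489  0.284  1.282  0.393] F [-2.1 -0.2  4.7] M [-0.313  0.493 -0.048] w 0.310
scene bar x at y=0,slope [ 0.6337 -0.0162]
scene bridge top 0.1308 zmin 0.0495 [[635.4, 59.1], [35.0, 56.5]]
side bar x at y=0,slope [ 0.6296 -0.0177]
side bridge top 0.1295 zmin 0.0518 [[629.4, 58.6], [62.8, 27.4]]
both ((633.9136352539062, 58.44969177246094), (62.72936248779297, 36.627906799316406), 87.7324447631836) feet ((628.9242553710938, 56.24895477294922), (54.8015251159668, 53.895294189453125), 4.7214179039001465)
saddle [(array([372.6, 289.1]), 0.66, array([0.6297, 0.0574, 0.116 ]))]
saddle [(array([356. , 210.8]), 0.56, array([0.634 , 0.0696, 0.116 ]))]
mark []
mark []
lid [(array([374.9, 265.3]), 0.66, array([0.627 , 0.0573, 0.18  ]))]
lid [(array([359. , 188.2]), 0.65, array([0.6355, 0.0586, 0.18  ]))]
202 349 349 | 203 349 349 | 204 348 349 | 205 349 349 | 206 349 349 | 207 349 349 | 208 349 349 | 209 349 349 | 210 349 361 | 211 349 361 | 212 349 361 | 213 349 361 | 214 349 361 | 215 349 361 | 216 352 361 | 217 361 361 | 218 355 361 | 220 346 361 | 221 361 361 | 222 345 361 | 223 345 360 | 225 344 346 | 226 344 350 | 227 343 345 | 228 343 347 | 229 342 345 | 230 342 347 | 231 341 344 | 232 342 343 | 233 344 344 | 234 343 344 | 235 345 345 | 236 342 347 | 237 343 343 | 238 342 342 | 239 342 343 | 240 342 342 | 241 342 342 | 242 342 342 | 245 343 343 |
```

View pics/s10.png

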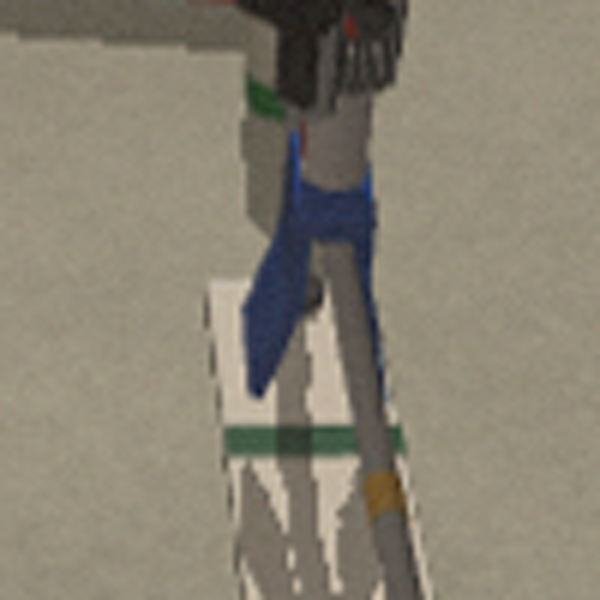

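The carrier is seated with the bar under its bridge and upright to about 0.03 rad. The load is down to 5 N and the grip holds, so I'll hand in.

```bash
python3 -c "
from h import *
print(manip.hand_in()); st()"
```

```text
the job is handed in; nothing more can be done
None
the job is handed in; nothing more can be done
```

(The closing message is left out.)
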